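# Show a guest the toothpicks

## Robot

A 6-joint arm with a two-finger parallel gripper is mounted at the origin on the work surface. World frame = base frame: x ahead of the robot, y to its left, z up, the work surface at z = 0. Lengths are in mm, angles in rad, forces in N, time in s.
With the tool pointing down it reaches from about 275 to 750 mm from the base axis. Payload 10.2 kg.
Tool frame: the origin (TCP) lies at the very end of the fingers, on their centre line; the grasp point (between the pads) lies 19 mm behind it; z points along the fingers, y is the line along which they close (so a half turn about z gives the same grasp; the last joint's range is limited). The gripper opens to 85 mm and grips with 20 to 120 N. Pads are 22 mm wide; open, the fingers measure 114 mm over their backs; the gripper's body (76 mm by 85 mm) begins 54 mm behind the grasp point. The pads swing forward as they close: fully open they stand 13 mm farther back than shut.
Start: joints at [1.072, 0.313, 1.498, -0, 1.331, -0.223], TCP at [142.979, 505.161, 231.294] pointing down, gripper open.
Joint ranges: [-2.94, 2.94], [-0.97, 2.17], [0.19, 2.56], [-1.23, 4.37], [0.02, 3.11], [-2.88, 2.88]. Speed limits (rad/s): [2.39, 2.39, 3.01, 3.14, 3.14, 3.14].

## Interface

Orientations are given as a unit quaternion [w, x, y, z].
In Python, from rig import ctrl gives the robot as it stands.
- The arm moves only by the shell command python3 -m pendant 'ROWS' [FORCE]. ROWS is JSON, a list that holds one entry, the list of rows, each a list of 5 numbers: the shift along the tool's x, y, z normalised to -1 to 1, where 1 is 200 mm, then the turn about the tool's z normalised to -1 to 1, where 1 is pi rad, then the opening, from 0 (shut) to 1 (fully open). In form: [[[dx, dy, dz, spin, hand], ...]]. A call has 1 to 12 rows; each row is the pose to reach, as a shift and turn from the pose commanded when the call began, along the tool's axes at that moment, turning the shorter way round; what a row does not reach only later rows make up. A row lasts 1/10 s, in which the tool goes at most 50 mm and 8.59 degrees, less where a joint would pass 70% of its speed; a pose out of reach is approached as far as the arm can. A call with a number of a shift or a turn outside -1 to 1 is refused whole. A call with a gripper value outside its range is refused whole. The fingers move at their own pace and stop on an object; FORCE is the grip in N (left out, the last holds). Time passes only in rows, so rows that repeat a pose let the fingers close. It gives the time, the measured TCP pose, the force, the opening and the grip force at its end, in the units of the state.
- ctrl.sense(): the state, without advancing time (a new reading comes with each control period).
- ctrl.capture(name): name is "scene" or "top" or "wrist"; returns (picture, depth): 480x640x3 uint8, blue, green, red; 480x640 float32, mm along the optical axis (not along the pixel's ray), 0 where there is no reading.
- ctrl.get_calibration(name): a dict with "K" (3x3 intrinsics, pixels), "origin" and "rotation" of the camera in the world. Camera axes: x right, y down, z forward; pixel columns grow to the right and rows downward; lengths in mm; the calibration is good to about 2 mm. A picture is of the moment at which its call begins: read the wrist's pose just before it. get_calibration takes no time and is no camera call; for the wrist camera it gives the pose at the moment of the call.
- ctrl.finish_job(): hands the job in; it is judged then, once.
The state is a dict: "time_s": time; "joints": joint angles; "dq": joint speeds; "tau": joint torques, N m; "eef_pos": TCP position; "ee_rot": TCP orientation; "force": force on the tool from outside, world axes, zero at the start; "wrist_torque": the same for the moment, N m; "grip_width": opening from 0.0 (shut) to 1.0 (fully open); "grip_force": force on a finger pad.
Only numpy, scipy, OpenCV 4.12 (cv2) and the standard library are available. Lean on these libraries where they do the work, as an engineer would, in place of code of your own. Each camera call takes 0.05 s, during which the arm holds its last target. There are 200 camera calls.

## Task

Show a guest how the toothpicks work: point at the lilac toothpick push dispenser, fingertips centred two or three centimetres above its flat cap and not touching it, for about two seconds, then press the cap all the way down with the fingertips and let it spring back up. Next point in the same way, for about two seconds, at the middle of the open mouth of the smallest glass jar, the lidless one where used picks go, without ever touching that jar, and finish there, still pointing. Pick nothing up, and leave the dispenser and everything else on the slab standing where it is.

Things in the scene. Friction and masses are not known exactly. Their poses are not given: they have to be found in the camera images.
- dispenser: toothpick push dispenser, loose, about 0.3 kg (varies), lilac plastic: a round body 68 mm across at the foot, tapering to 54 mm at its flat shoulder 66 mm up, with a flat round push cap 40 mm across standing above the shoulder on a white stem; 92 mm tall in all with the cap up. Origin at the centre of its underside, z up; a little pick slot is at its -x side
- push_cap (a joint): travel of the dispenser's push cap in m: 0 is up, 0.012 fully down (its top then 80 mm above the slab). It moves straight down on the dispenser's upright axis, against a spring of about 1.5 N at the start and 5 N fully down, and springs back when released
- cap_top (a point): centre of the flat top of the dispenser's push cap, 92 mm above the slab when up; moves down with the cap
- jar_small: smallest glass jar, loose, open with no lid, clear glass, 70 mm across and 72 mm tall, wall 4 mm, with a few used wooden picks standing inside below the rim. Origin at the centre of its underside
- jar_small_mouth (a point): centre of the small jar's open mouth, level with its rim, 72 mm above the slab
- jar_medium: bystander: glass jar with a wooden lid, loose, 72 mm across, 110 mm tall. Origin at the centre of its underside
- jar_tall: bystander: the largest glass jar with a wooden lid, loose, 76 mm across, 150 mm tall. Origin at the centre of its underside
- shaker: bystander: salt shaker of the same lilac plastic, loose, 52 mm across at the foot, tapering, 90 mm tall, with a domed head pierced with small holes and no push cap. Origin at the centre of its underside
- coaster: bystander: round wooden coaster, loose, 90 mm across, 8 mm thick, under the cup. Origin at the centre of its underside
- cup: bystander: white ceramic cup without handle on the coaster, loose, 76 mm across the rim, 85 mm tall, its rim 93 mm above the slab. Origin at the centre of its underside
- spoon: bystander: steel spoon lying on the slab to the robot's left, loose, 170 mm long along its own x, bowl to +x. Origin about its middle on the underside
- lunchbox: bystander: orange lunchbox standing fixed on the slab to the robot's right, 130 x 180 x 60 mm. Origin at the centre of its underside
- flap (a joint): opening angle in rad of the lunchbox's hinged flap, a 6 mm thick lid of 130 x 180 mm hinged along the box's +x rim, 0 shut; its stiff hinge stays where it is left. To be left as it is
- flap_handle (a point): the small knob near the free edge of the lunchbox's flap; moves with the flap, at most 0.2 m above the slab

How it is judged (in metres and radians):
On the way, in this order (a step that is already met when the one before it is completed fails the run):
1. point at the dispenser: just above its cap, cap up, no contact, dwelling 1.5 s (horizontal distance between the grasp point and cap_top below 0.022 m and z of the grasp point in the frame of cap_top between 0.005 and 0.085 m and contact force between each of the fingers, the arm and dispenser below 0.05 N and value of joint push_cap below 0.0015 m), for 1.5 s.
2. the fingers press the cap all the way down (value of joint push_cap above 0.0105 m and contact force between the fingers and dispenser above 0.5 N), for 0.05 s.
3. with the cap back up, point at the smallest jar: just above its mouth, no contact, dwelling 1.5 s (horizontal distance between the grasp point and jar_small_mouth below 0.022 m and z of the grasp point in the frame of jar_small_mouth between 0.005 and 0.085 m and contact force between each of the fingers, the arm and jar_small below 0.05 N and value of joint push_cap below 0.0015 m), for 1.5 s.
At the end, for the whole second after the job is handed in: The grasp point is within 22 mm sideways of the middle of the small jar's mouth, 5 to 85 mm above its rim, touching nothing; the cap is up (under 1.5 mm); dispenser and small jar upright, within 12 and 10 mm of their start; all else within 12 mm and at rest (all of step 3 and distance of each of dispenser, shaker, jar_medium, jar_tall, coaster, cup, spoon, flap_handle from where it was at the start of the episode below 0.012 m and angle between each of dispenser, jar_small's own z axis and vertical below 0.1 rad and linear speed of dispenser below 0.01 m/s and distance of jar_small from where it was at the start of the episode below 0.01 m and linear speed of each of shaker, jar_medium, jar_tall, cup, spoon below 0.02 m/s).
It fails at once if the dispenser is lifted, carried off or tipped (height (world z) of dispenser above 0.006 m or distance of dispenser from where it was at the start of the episode above 0.015 m or angle between dispenser's own z axis and vertical above 0.2 rad).
It fails at once if the small jar is touched or moved (contact force between any of the fingers, the arm and jar_small above 0.2 N or distance of jar_small from where it was at the start of the episode above 0.012 m).
It fails at once if a bystander is moved or lifted (distance of any of shaker, jar_medium, jar_tall, coaster, cup, spoon, flap_handle from where it was at the start of the episode above 0.015 m).
It also fails if it takes over 43 s, if anything falls off the work surface, if the arm or the gripper's body presses on something with over 40 N, if the wrist force passes 120 N, or if a joint passes its speed limit or range.

## Working session

There is one attempt and no reset: what is moved stays moved. The work goes in short steps, Python scripts to look and compute and a shell command to move; the robot and the scene stay as the last step left them, time stands still between calls to the robot, and variables do not carry over. Pictures are saved under pics/ and viewed, at most 10 in all, crops included, and the job is handed in when it is done.

```bash
mkdir -p pics; python3 - <<'E'
from rig import ctrl
import cv2,numpy as np
for n in("scene","top"):
    im,d=ctrl.capture(n); cv2.imwrite(f"pics/{n}.png",im); np.savez(f"{n}.npz",im=im,d=d,**ctrl.get_calibration(n))
s=ctrl.sense(); print(s["eef_pos"],s["ee_rot"],s["time_s"],s["grip_width"])
E
```

```text
[142.85916781 504.94639609 230.79911405] [-2.03448223e-04  1.37463496e-01  9.90506665e-01 -5.40630677e-04] 0.1 0.9981142275885878
```

View pics/top.png

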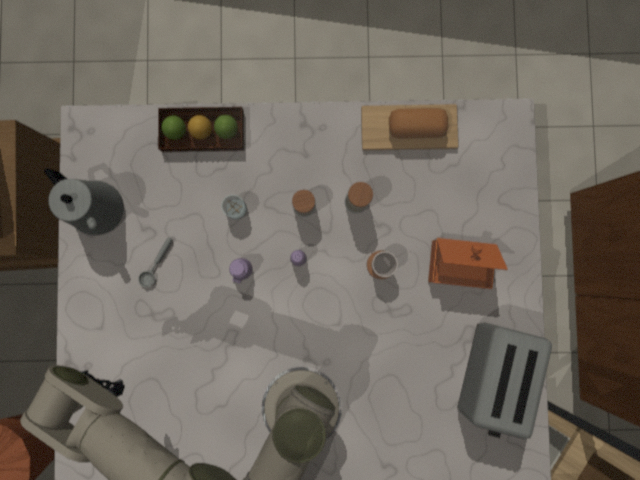

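View pics/scene.png

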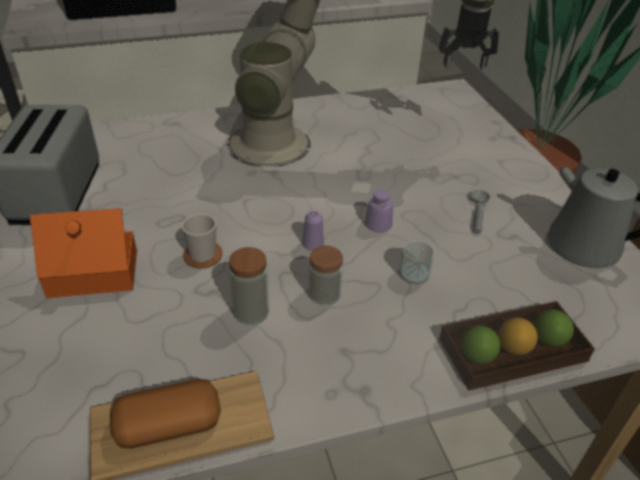

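The top view shows the dispenser at about (240,268), the open small jar at (235,207), and the lilac shaker at (298,257). The medium and tall jars are at (304,202) and (360,195). The scene view agrees: dispenser at (380,212), small jar at (417,262).

```bash
cat > h.py <<'E'
import numpy as np,cv2
from scipy.optimize import least_squares
def cloud(f,u0,v0,u1,v1):
    z=np.load(f); K,R,o=z["K"],z["rotation"],z["origin"]
    v,u=np.mgrid[v0:v1,u0:u1]; d=z["d"][v0:v1,u0:u1]
    p=np.stack([(u-K[0,2])/K[0,0]*d,(v-K[1,2])/K[1,1]*d,d],-1)@R.T+o
    return p[d>0],z["im"][v0:v1,u0:u1][d>0]
def circ(q):
    r=least_squares(lambda a:np.hypot(q[:,0]-a[0],q[:,1]-a[1])-a[2],[*q[:,:2].mean(0),30],loss="soft_l1"); return r.x
def rep(name,p,bands):
    for lo,hi in bands:
        q=p[(p[:,2]>lo)&(p[:,2]<hi)]
        if len(q)>5: print(name,lo,hi,len(q),"mean",q.mean(0).round(1),"mid",((q.min(0)+q.max(0))/2).round(1),"ext",np.ptp(q,0).round(0),"circ",circ(q).round(1))
E
python3 - <<'E'
from h import *
B=[(10,60),(60,75),(80,100),(100,170)]
for n,b in dict(disp=(222,250,258,288),jar=(218,190,252,225),shaker=(285,245,312,272),med=(288,185,320,218),tall=(343,178,376,213)).items():
    rep("top "+n,cloud("top.npz",*b)[0],B)
for n,b in dict(disp=(360,185,400,236),jar=(398,238,438,286)).items():
    rep("scene "+n,cloud("scene.npz",*b)[0],B)
z=np.load("top.npz"); print(z["K"],z["origin"],z["rotation"])
E
```

```text
Traceback (most recent call last):
  File "h.py", line 6, in cloud
    p=np.stack([(u-K[0,2])/K[0,0]*d,(v-K[1,2])/K[1,1]*d,d],-1)@R.T+o
      ~~~~~~~~~~~~~~~~~~~~~~~~~~~~~~~~~~~~~~~~~~~~~~~~~~~~~~~~^~~~
ValueError: matmul: Input operand 1 has a mismatch in its core dimension 0, with gufunc signature (n?,k),(k,m?)->(n?,m?) (size 4 is different from 3)
```

```bash
sed -i 's/^from scipy.optimize.*/&\nfrom scipy.spatial.transform import Rotation as Ro/; s/z\["rotation"\]/Ro.from_quat(np.roll(z["rotation"],-1)).as_matrix()/' h.py
python3 - <<'E'
from h import *
B=[(10,60),(60,75),(80,100),(100,170)]
for n,b in dict(disp=(222,250,258,288),jar=(218,190,252,225),shaker=(285,245,312,272),med=(288,185,320,218),tall=(343,178,376,213)).items():
    rep("top "+n,cloud("top.npz",*b)[0],B)
for n,b in dict(disp=(360,185,400,236),jar=(398,238,438,286)).items():
    rep("scene "+n,cloud("scene.npz",*b)[0],B)
z=np.load("top.npz"); print(z["K"],z["origin"],z["rotation"])
E
```

```text
top disp 10 60 134 mean [413.8 168.2  38.6] mid [415.6 175.4  35.1] ext [77. 70. 50.] circ [419.6 180.5  31. ]
top disp 60 75 134 mean [419.9 176.   65.5] mid [421.  180.3  66.9] ext [57. 56. 14.] circ [420.9 181.6  24.4]
top disp 80 100 142 mean [420.7 180.4  92. ] mid [420.6 180.5  91.4] ext [38. 36. 15.] circ [420.8 180.4  13.9]
top jar 10 60 198 mean [608.8 197.4  33. ] mid [606.4 199.6  35. ] ext [67. 76. 50.] circ [606.6 194.5  32.1]
top jar 60 75 112 mean [607.7 197.7  68.7] mid [607.4 196.6  67.4] ext [67. 69. 14.] circ [607.6 195.7  32.8]
top shaker 10 60 48 mean [445.8   0.8  32.6] mid [452.3   4.5  34.3] ext [47. 49. 49.] circ [451.9   5.2  23.4]
top shaker 60 75 10 mean [450.6  -5.3  69.2] mid [450.3   4.   67.8] ext [38. 38. 14.] circ [451.2   5.   20.7]
top shaker 80 100 125 mean [450.8   4.3  87. ] mid [450.1   3.7  89. ] ext [33. 38. 17.] circ [450.8   4.2  13. ]
top med 10 60 42 mean [584.6 -20.9  37.9] mid [591.6 -17.1  34.3] ext [27. 67. 48.] circ [614.  -15.6  35.9]
top med 60 75 11 mean [589.2 -19.7  68.2] mid [593.  -19.   68.8] ext [25. 63. 12.] circ [614.2 -15
[... 796 characters left out ...]
0.] circ [424.5 180.5  31.2]
scene disp 60 75 240 mean [434.6 175.5  66.3] mid [428.4 179.1  67.6] ext [58. 56. 15.] circ [426.6 179.3  21.9]
scene disp 80 100 177 mean [428.4 178.5  92.2] mid [426.7 178.9  90.5] ext [43. 40. 15.] circ [427.7 178.6  15.3]
scene jar 10 60 825 mean [619.3 192.1  38.4] mid [613.5 194.5  35. ] ext [74. 69. 50.] circ [613.5 195.2  33. ]
scene jar 60 75 370 mean [613.6 195.3  68.1] mid [612.3 195.5  67.5] ext [76. 70. 15.] circ [613.1 195.3  32.7]
[[514.42038187   0.         313.50285927]
 [  0.         514.42038187 242.17667256]
 [  0.           0.           1.        ]] [ 396.46587117  -44.15813466 1594.64554093] [ 0.02306517 -0.70086284  0.71256352 -0.02263889]
```

Fused from both cameras, the dispenser is at about (422.5, 180) and the small jar at about (609.5, 195.5). The two views differ by about 5 mm in x, so I'll move closer and refine with the wrist camera.

```bash
cat > w.py <<'E'
from rig import ctrl
import sys
from h import *
n=sys.argv[1]; tgt=np.array(eval(sys.argv[2]))
s=ctrl.sense(); c=ctrl.get_calibration("wrist"); im,d=ctrl.capture("wrist"); cv2.imwrite(f"pics/{n}.png",im); np.savez(n+".npz",im=im,d=d,**c)
R=Ro.from_quat(np.roll(s["ee_rot"],-1)).as_matrix()
print(s["time_s"],s["eef_pos"].round(1),s["force"].round(2),s["grip_width"],"rows:",(R.T@(tgt-s["eef_pos"])/200).round(3))
p,_=cloud(n+".npz",0,0,640,480)
for nm,cc in dict(disp=(422.5,180),jar=(609.5,195.5)).items():
    q=p[(np.hypot(*(p[:,:2]-cc).T)<50)]; rep(nm,q,[(60,75),(82,100)])
E
python3 -m pendant '[[[-0.2,-0.13,0,0,0],[-0.4,-0.26,0,0,0],[-0.6,-0.39,0,0,0],[-0.8,-0.53,0,0,0],[-0.89,-0.59,0,0,0],[-0.89,-0.59,0,0,0]]]'
python3 -m pendant '[[[-0.2,-0.13,0,0,0],[-0.4,-0.26,0,0,0],[-0.6,-0.39,0,0,0],[-0.8,-0.53,0,0,0],[-0.89,-0.59,0,0,0],[-0.89,-0.59,0,0,0],[-0.89,-0.59,0,0,0]]]'
python3 w.py w1 '[422.5,180,117]'
```

```text
time_s: 0.7
eef_pos: [283.5, 341.4, 231.2]
ee_rot: [-0.0, 0.139, 0.99, -0.0]
force: [0.1, 0.1, 0.3]
grip_width: 0.005
grip_force: 0.0
time_s: 1.4
eef_pos: [420.8, 181.8, 231.0]
ee_rot: [-0.0, 0.137, 0.991, 0.0]
force: [-0.1, -0.0, -0.3]
grip_width: 0.002
grip_force: 0.0
1.4 [420.8 181.8 231. ] [-0.09 -0.05 -0.32] 0.0015104351637270613 rows: [-0.011 -0.007  0.57 ]
disp 60 75 1636 mean [411.9 182.7  65.3] mid [421.8 179.4  64. ] ext [54. 56.  8.] circ [424.8 178.9  24.7]
disp 82 100 2360 mean [422.2 179.7  91.8] mid [423.1 179.4  89.1] ext [39. 40. 10.] circ [422.4 179.7  14. ]
```

View pics/w1.png

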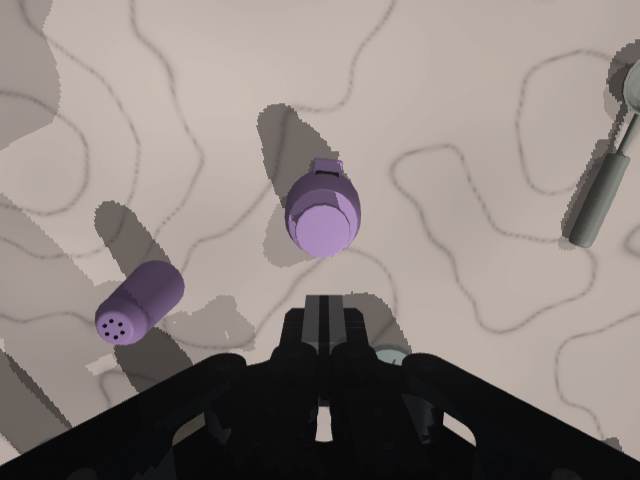

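The wrist view shows the dispenser cap at (324,230), just ahead of the shut fingertips, with the pierced shaker at (120,325). The cap centre is at (422.5, 179.7). Next I descend to 25 mm above it and dwell.

```bash
python3 -m pendant '[[[-0.011,-0.01,0.2,0,0],[-0.011,-0.01,0.4,0,0],[-0.011,-0.01,0.57,0,0],[-0.011,-0.01,0.57,0,0],[-0.011,-0.01,0.57,0,0],[-0.011,-0.01,0.57,0,0],[-0.011,-0.01,0.57,0,0],[-0.011,-0.01,0.57,0,0],[-0.011,-0.01,0.57,0,0],[-0.011,-0.01,0.57,0,0],[-0.011,-0.01,0.57,0,0],[-0.011,-0.01,0.57,0,0]]]'
python3 -m pendant '[[[0,0,0,0,0],[0,0,0,0,0],[0,0,0,0,0],[0,0,0,0,0],[0,0,0,0,0],[0,0,0,0,0],[0,0,0,0,0],[0,0,0,0,0],[0,0,0,0,0],[0,0,0,0,0],[0,0,0,0,0],[0,0,0,0,0]]]'
python3 -m pendant '[[[0,0,0.04,0,0],[0,0,0.08,0,0],[0,0,0.11,0,0],[0,0,0.125,0,0],[0,0,0.14,0,0],[0,0,0.155,0,0],[0,0,0.155,0,0]]]'
```

```text
time_s: 2.65
eef_pos: [422.8, 178.6, 117.3]
ee_rot: [-0.0, 0.137, 0.991, -0.0]
force: [0.4, -0.1, 0.2]
grip_width: 0.0
grip_force: 0.0
time_s: 3.85
eef_pos: [422.8, 178.6, 117.3]
ee_rot: [0.0, 0.137, 0.991, 0.0]
force: [-0.0, 1.1, -0.1]
grip_width: -0.001
grip_force: 0.0
time_s: 4.55
eef_pos: [422.6, 178.6, 86.1]
ee_rot: [-0.0, 0.137, 0.991, -0.0]
force: [-2.0, -0.9, 2.9]
grip_width: -0.0
grip_force: 1.5
```

```bash
python3 -m pendant '[[[0,0,0.01,0,0],[0,0,0.02,0,0],[0,0,0.03,0,0],[0,0,0.034,0,0],[0,0,0.034,0,0],[0,0,0.034,0,0]]]'
```

```text
time_s: 5.15
eef_pos: [422.8, 178.6, 80.0]
ee_rot: [0.0, 0.137, 0.991, -0.0]
force: [-4.9, -1.2, 12.1]
grip_width: -0.001
grip_force: 6.0
```

The cap bottomed at z = 80.0 with 12 N, which is well past the spring force. Now I release it, rise, and check.

```bash
python3 -m pendant '[[[0,0,-0.03,0,0],[0,0,-0.07,0,0],[0,0,-0.15,0,0],[0,0,-0.35,0,0],[0,0,-0.55,0,0],[0,0,-0.75,0,0],[0,0,-0.75,0,0],[0,0,-0.75,0,0]]]'
python3 w.py w2 '[570,195.5,230]'
```

```text
time_s: 5.95
eef_pos: [423.0, 178.6, 229.8]
ee_rot: [0.001, 0.137, 0.991, 0.0]
force: [0.8, 0.5, -1.2]
grip_width: -0.0
grip_force: 0.0
5.95 [423.  178.6 229.8] [ 0.8   0.51 -1.22] -6.666870608684633e-06 rows: [-0.684  0.281 -0.   ]
disp 60 75 1663 mean [411.9 182.4  65.3] mid [421.5 179.4  64.1] ext [53. 56.  8.] circ [424.8 178.9  24.8]
disp 82 100 2395 mean [422.3 179.6  91.9] mid [423.  179.3  89.7] ext [39. 40.  9.] circ [422.5 179.6  14. ]
```

The cap sprang back (top at 91.9) and the dispenser has not moved. Next I go above the small jar and refine its position from there.

```bash
python3 -m pendant '[[[-0.2,0.08,0,0,0],[-0.4,0.16,0,0,0],[-0.6,0.25,0,0,0],[-0.75,0.31,0,0,0],[-0.87,0.336,0,0,0],[-0.87,0.336,0,0,0],[-0.87,0.336,0,0,0]]]'
python3 w.py w3 '[609.5,195.5,97]'
```

```text
time_s: 6.7
eef_pos: [608.0, 195.8, 227.6]
ee_rot: [-0.002, 0.138, 0.99, -0.0]
force: [0.4, -0.1, 1.5]
grip_width: -0.0
grip_force: 0.0
6.7 [608.  195.8 227.6] [ 0.36 -0.08  1.48] -4.991459245120509e-05 rows: [-0.009  0.001  0.653]
disp 60 75 368 mean [448.3 173.1  63.9] mid [446.9 173.8  64.2] ext [11. 32.  8.] circ [411.6 182.8  38.8]
jar 60 75 1972 mean [612.2 194.9  69.9] mid [610.6 195.3  67.1] ext [69. 69. 14.] circ [609.8 195.4  32.4]
```

View pics/w3.png

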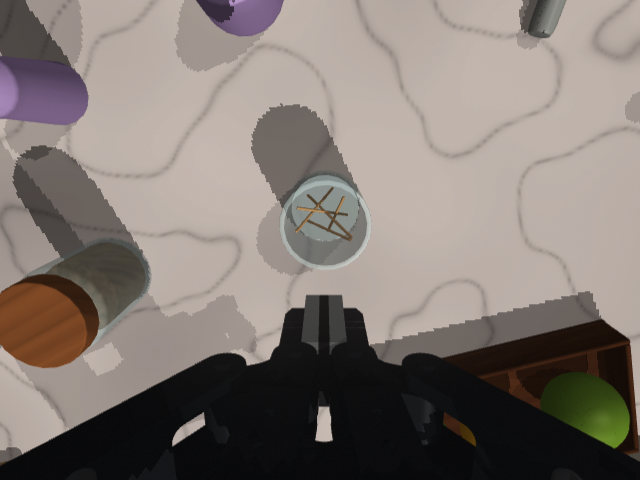

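The wrist view shows the lidless jar with used picks, its mouth at about (326,225). The rim centre is at (610, 195.4), and nothing stands within reach of the fingers. I descend to 25 mm above the rim and dwell there.

```bash
python3 -m pendant '[[[-0.009,0,0.2,0,0],[-0.009,0,0.4,0,0],[-0.009,0,0.55,0,0],[-0.009,0,0.65,0,0],[-0.009,0,0.65,0,0],[-0.009,0,0.65,0,0],[-0.009,0,0.65,0,0],[-0.009,0,0.65,0,0],[-0.009,0,0.65,0,0],[-0.009,0,0.65,0,0],[-0.009,0,0.65,0,0],[-0.009,0,0.65,0,0]]]'
python3 -m pendant '[[[0,0,0,0,0],[0,0,0,0,0],[0,0,0,0,0],[0,0,0,0,0],[0,0,0,0,0],[0,0,0,0,0],[0,0,0,0,0],[0,0,0,0,0],[0,0,0,0,0],[0,0,0,0,0],[0,0,0,0,0],[0,0,0,0,0]]]'
python3 -m pendant '[[[0,0,0,0,0],[0,0,0,0,0],[0,0,0,0,0],[0,0,0,0,0]]]'
python3 w.py w4 '[610,195.4,97]'
```

```text
time_s: 7.95
eef_pos: [610.3, 195.4, 99.6]
ee_rot: [0.0, 0.137, 0.991, -0.0]
force: [0.5, 0.5, -0.2]
grip_width: -0.003
grip_force: 0.0
time_s: 9.15
eef_pos: [610.3, 195.4, 99.5]
ee_rot: [0.0, 0.137, 0.991, -0.0]
force: [-0.4, -0.2, -0.1]
grip_width: -0.0
grip_force: 0.0
time_s: 9.55
eef_pos: [610.3, 195.4, 99.5]
ee_rot: [-0.0, 0.137, 0.991, 0.0]
force: [-0.4, 0.5, 0.6]
grip_width: -0.001
grip_force: 0.0
9.55 [610.3 195.4  99.5] [-0.4   0.52  0.61] -0.0007785405189965774 rows: [ 0.001 -0.     0.012]
jar 60 75 4503 mean [602.9 197.7  69.8] mid [609.5 195.3  67.1] ext [67. 69. 14.] circ [609.5 195.6  32.2]
```

The fingertips are centred over the jar's mouth, 27 mm above the rim, with no contact and the dwell done, so I hand in.

```bash
python3 -c "
from rig import ctrl
print(ctrl.finish_job())"
```

```text
the job is handed in; nothing more can be done
None
```

I pointed at the dispenser, pressed its cap fully down and saw it spring back. I then pointed at the small jar's mouth without touching it and handed the job in there, still pointing; no verdict came back.

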